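# Pad a block and pump up the ratchet clamp, then hold it tight

### The arm

A 7-joint arm with a two-finger parallel gripper is mounted at the origin on a cart in front of the work surface, level with it; the furniture and walls round the work are solid. World frame = base frame: x ahead of the robot, y to its left, z up, the work surface at z = 0. Lengths are in m, angles in rad, forces in N, time in s.
With the tool pointing down it reaches from about 0.425 to 0.925 m from the base axis. Payload 6.8 kg.
Tool frame: the origin (TCP) lies midway between the tips of the shut fingers; the grasp point (between the pads) lies 19 mm behind it; z points along the fingers, y is the line along which they close (so a half turn about z gives the same grasp; the last joint's range is limited). The gripper opens to 85 mm and grips with 20 to 120 N. Pads are 22 mm wide; open, the fingers measure 114 mm over their backs; the gripper's body (76 mm by 85 mm) begins 54 mm behind the grasp point. The pads swing forward as they close: fully open they stand 13 mm farther back than shut.
Start: joints at [1.07, 0.477, 0.022, 1.555, -0.011, 1.109, -0.083], TCP at [0.258, -0.624, 0.231] pointing down, gripper open.
Joint ranges: [-2.96, 2.96], [-0.34, 2.1], [-1.41, 1.46], [0.24, 2.44], [-1.37, 4.51], [0.17, 1.92], [-2.96, 2.96]. Speed limits (rad/s): [2.39, 2.39, 3.14, 3.14, 3.14, 3.14, 3.14].

### API

Orientations are given as a unit quaternion [w, x, y, z].
In Python, from station import bot gives the robot as it stands.
- The arm moves only by the tool jog_arm, never from a script. Its argument "rows" is a list of rows, each an object of numbers: "fingers": the finger opening in mm, from 0 to 85.4; "x", "y", "z": the shift along the tool's x, y, z in mm; "ax", "ay", "az": the turn, a rotation vector about the tool's x, y, z in degrees. A call has exactly 8 rows; each row shifts and turns the commanded pose from where the row before left it, along the tool's axes as they then stand; what a row does not reach is not made up. A row lasts 1/10 s, in which the tool goes at most 50 mm and 8.59 degrees, less where a joint would pass 70% of its speed; a pose out of reach is approached as far as the arm can. A call with a gripper value outside its range is refused whole. The fingers move at their own pace and stop on an object; "force" is the grip in N (left out, the last holds). Time passes only in rows, so rows that do not move let the fingers close, or fill a call up. It gives the time, the measured TCP pose, the force, the opening and the grip force at its end, in the units of the state.
- bot.get_obs(): the state, without advancing time (a new reading comes with each control period).
- bot.read_camera(name): name is "side" or "top" or "wrist"; returns a dict with "pixels" (480x640x3 uint8, red, green, blue), "vertical_fov" (degrees; the focal length in pixels is half the picture's height over the tangent of half this angle, whatever the lens; pixels are square), "cx", "cy" (the principal point, pixels), "dist_coeffs" ([k1, k2, p1, p2, k3] as OpenCV has them; the pictures are not rectified), "world_from_camera" (4x4, takes a point from camera to world coordinates). Camera axes: x right, y down, z forward; pixel columns grow to the right and rows downward; lengths in m; the calibration is good to about 2 mm. A picture is of the moment at which its call begins. There is no depth.
- bot.hand_in(): hands the job in; it is judged then, once.
The state is a dict: "t": time; "q": joint angles; "joint_vel": joint speeds; "joint_torque": joint torques, N m; "eef_pos": TCP position; "tool_rot": TCP orientation; "contact_force": force on the tool from outside, world axes, zero at the start; "torque": the same for the moment, N m; "gripper_width": opening from 0.0 (shut) to 1.0 (fully open); "grasp_force": force on a finger pad.
Only numpy, scipy, OpenCV 4.12 (cv2) and the standard library are available. Lean on these libraries where they do the work, as an engineer would, in place of code of your own. Each camera call takes 0.05 s, during which the arm holds its last target. There are 200 camera calls.

### The job

The wood block lying in the bench-mounted ratchet clamp needs clamping with a protective pad. Hang the U-shaped saddle pad astride the clamp's bar, fully down on it, in the gap between the sprung pressure plate and the block, and let go of it; then take the trigger lever by its cross-bar and pump it to and fro until the plate presses the pad and the block against the end jaw, with the plate's spring pushed in about half-way and never all the way. The clamp has no lock, so finish while still holding the trigger there, and leave the other things on the bench alone.

Things in the scene. Friction and masses are not known exactly. Their poses are not given: they have to be found in the camera images.
- ratchet_clamp: Grey steel ratchet clamp screwed to the bench, 380 mm long. Origin on the bench under the trigger's pivot; z up; y: the way the plunger advances, to block and end jaw. In this frame: trigger housing y -48 to 42 mm, 44 mm wide, 84 mm high; plunger, a 12 mm square rod at z 67, sticks out 130 mm behind the origin.
- trigger: Trigger lever, forked over the plunger. Origin: its pivot, 14 mm above the bench; z up the lever; x the pivot axis (clamp's x). At rest it leans back 0.13 rad (to the clamp's -y) by a light spring; it swings 0.27 rad to +y, to a stop, with 1 to 8 N at the cross-bar. Swung forward a pawl drives the plunger; swung back to rest the pawl skips back and friction (3 N) keeps the plunger.
- trigger_bar (a point): Centre of the cross-bar on the lever's top: round dark bar 14 mm thick, 56 mm long along the clamp's x, 128 mm from the pivot, 141 mm above the bench. 1 mm of it drives the plunger 0.48 mm, after idle play of up to one tooth (7 mm of plunger); a full stroke gains about 14 mm. No lock: let back, a pressed plate backs off until its spring gives 3 N or less.
- pressure_plate (a joint): How far the sprung pressure plate is pushed back on the plunger: 0 free, 0.012 m fully pushed in (stop); spring 1.5 N per mm, so 6 mm is 9 N.
- plate_face (a point): Centre of the front face of the pressure plate, a metal disc of 32 mm diameter on a coil spring on the plunger's end, 67 mm above the bench, facing the clamp's +y. Before pumping at y 62 to 71 mm in the clamp's frame; the plunger's whole travel is 72 mm.
- saddle_pad: Loose dark rubber saddle pad of inverted U shape, 0.12 kg, standing on two legs: 50 mm wide (its x), 22 mm thick (its y), 78 mm high. Origin under its centre at the legs' feet, z up. Legs 28 mm long, 15 mm wide, 20 mm slot between; solid above. On the bar its x lies along the clamp's x, either way round.
- saddle (a point): The roof of the pad's slot, 28 mm above the foot of the legs on its mid line; rests on the bar's top when the pad is hung.
- wood_block: Loose wood block, the workpiece, 0.2 kg, lying flat across the clamp's bar on two rests 50 mm above the bench: 62 mm along the clamp (its own x), 110 mm across, 34 mm high, a few mm short of the end jaw at the start. Origin at the centre of its underside.
- tape_measure: Bystander: tape measure in a thick case, 36x88x66 mm; origin at the centre of its underside.
- elec_tape: Bystander: small dark roll of tape, 59 mm across, 19 mm high; origin at the centre of its underside.
- spanner_a: Bystander: steel combination spanner, 182 mm long; origin at the centre of its underside.
- screwdriver_b: Bystander: screwdriver, 185 mm long; origin at the centre of its underside.
- pliers_a: Bystander: pliers, 190 mm long; origin at the centre of its underside.
- bar_top (a point): On the mid line of the clamp's bar, on its top: y 106, z 50 mm in the clamp's frame. The bar runs along the clamp's y, 14 mm wide, 14 mm high, free underneath between housing and block.
- end_jaw_face (a point): On the face of the fixed end jaw, 80 mm wide and 96 mm high: y 194, z 67 mm in the clamp's frame, looking to the clamp's -y.

How it is judged:
By the outcome, as a careful person would: the job done as asked, in the order asked, and still so for the second after the job is handed in, while the arm keeps its last pose, push and grip.
It also fails if it takes over 61 s, if anything falls off the work surface, if the arm or the gripper's body presses on something with over 40 N, if the wrist force passes 120 N, or if a joint passes its speed limit or range.

## Working session

There is one attempt and no reset: what is moved stays moved. The work goes in short steps, Python scripts to look and compute and a tool call to move; the robot and the scene stay as the last step left them, time stands still between calls to the robot, and variables do not carry over. Pictures are saved under pics/ and viewed, at most 10 in all, crops included, and the job is handed in when it is done.

Besides the shell and the picture viewer there is one more tool, called after "Call:" in YAML: its name, and indented under it one key for each argument. jog_arm: Moves the arm, as the interface text tells. Its arguments: {"type":"object","properties":{"rows":{"type":"array","items":{"type":"object","properties":{"fingers":{"type":"number"},"x":{"type":"number"},"y":{"type":"number"},"z":{"type":"number"},"ax":{"type":"number"},"ay":{"type":"number"},"az":{"type":"number"}}}},"force":{"type":"number"}},"required":["rows"]}

```bash
mkdir -p pics; ls
cat > h.py <<'E'
import numpy as np, cv2
from station import bot
def cam(n,save=None):
    c=bot.read_camera(n); 
    if save: cv2.imwrite('pics/'+save,c['pixels'][:,:,::-1])
    f=240/np.tan(np.radians(c['vertical_fov'])/2)
    c['K']=np.array([[f,0,c['cx']],[0,f,c['cy']],[0,0,1.]]); c['D']=np.array(c['dist_coeffs'],float); c['T']=np.array(c['world_from_camera'])
    return c
def ray(c,uv):
    p=cv2.undistortPoints(np.array([[uv]],float),c['K'],c['D'])[0,0]
    return c['T'][:3,3], c['T'][:3,:3]@np.array([p[0],p[1],1])
def onz(c,uv,z):
    o,d=ray(c,uv); return o+d*(z-o[2])/d[2]
def proj(c,P):
    W=np.linalg.inv(c['T']); r,_=cv2.Rodrigues(W[:3,:3])
    return cv2.projectPoints(np.array(P,float).reshape(-1,1,3),r,W[:3,3],c['K'],c['D'])[0][:,0]
E
python3 - <<'E'
from h import *
import pickle
for n in('top','side'):
    c=cam(n,n+'0.png'); pickle.dump(c,open(n+'0.pkl','wb')); print(n,c['T'].round(3).tolist(),c['K'][0,0])
o=bot.get_obs();print(o['t'],o['eef_pos'],o['tool_rot'])
E
```

```text
pics
top [[0.028, -0.996, 0.085, 0.418], [-1.0, -0.027, 0.008, 0.073], [-0.006, -0.085, -0.996, 1.18], [0.0, 0.0, 0.0, 1.0]] 565.4977143135962
side [[-0.986, -0.119, 0.117, 0.347], [-0.167, 0.671, -0.722, 0.998], [0.008, -0.731, -0.682, 0.957], [0.0, 0.0, 0.0, 1.0]] 501.81541513528157
0.1 [ 0.25814826 -0.62312678  0.23043263] [-7.75359183e-04  9.80777227e-01  1.95129151e-01 -2.09080273e-04]
```

View pics/top0.png

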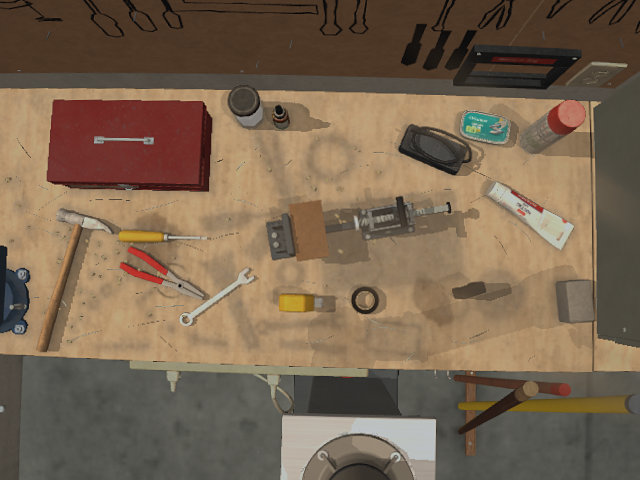

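View pics/side0.png

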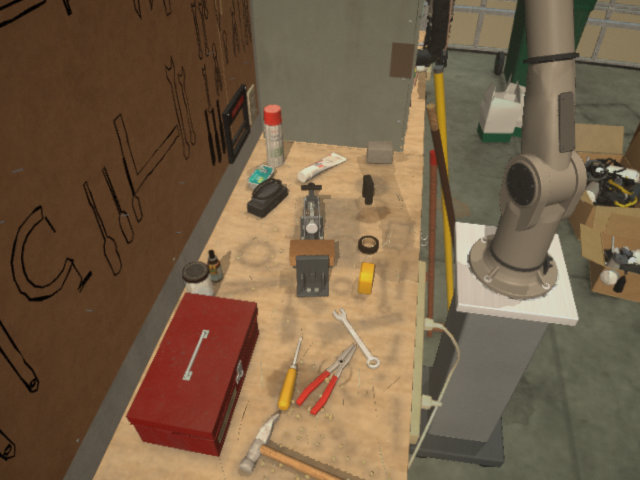

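Run:
```python
import cv2,numpy as np
a=cv2.imread('pics/top0.png');b=cv2.imread('pics/side0.png')
A=cv2.resize(a[180:320,255:525],None,fx=2.96,fy=2.96,interpolation=3)
# side: two crops
B=cv2.resize(b[165:305,270:390],None,fx=4.2,fy=4.2,interpolation=3)
cv2.imwrite('pics/topc.png',A);cv2.imwrite('pics/sidec.png',B);print(A.shape,B.shape)
```

```text
(414, 799, 3) (588, 504, 3)
```

View pics/topc.png

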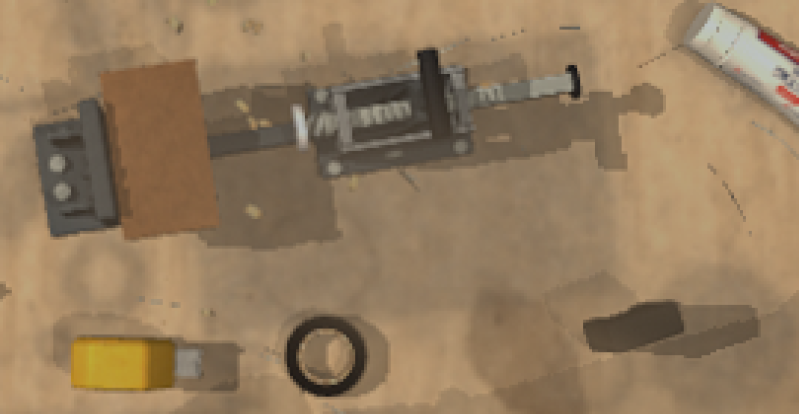

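View pics/sidec.png

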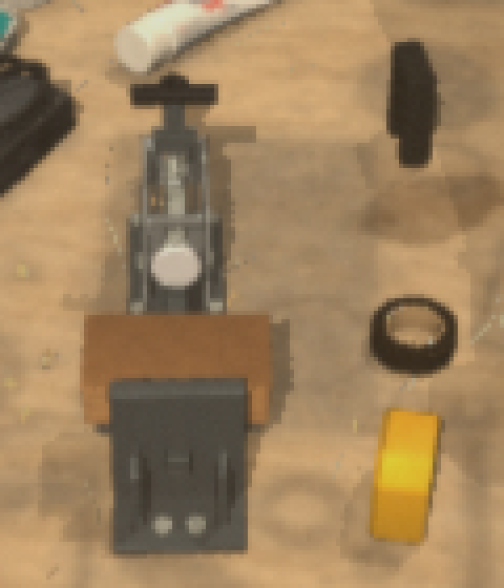

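```bash
cat > fit.py <<'E'
from h import *
import pickle
from scipy.optimize import least_squares
ct=pickle.load(open('top0.pkl','rb'));cs=pickle.load(open('side0.pkl','rb'))
T=lambda p:(255+p[0]/2.96-.33,180+p[1]/2.96-.33)
S=lambda p:(270+p[0]/4.2-.38,165+p[1]/4.2-.38)
tb=[0,-.0166,.148]
obs=[(ct,[.028,-.0166,.145],T((429,50))),(ct,[-.028,-.0166,.145],T((438,138))),
(ct,[.04,.194,.096],T((101,100))),(ct,[-.04,.194,.096],T((118,227))),
(ct,[0,-.130,.067],T((577,82))),
(cs,[.028,-.0166,.141],S((131,94))),(cs,[-.028,-.0166,.141],S((217,94)))]
def R(a): return np.array([[np.cos(a),-np.sin(a),0],[np.sin(a),np.cos(a),0],[0,0,1]])
def W(p,X): return R(p[2])@np.array(X)+[p[0],p[1],0]
res=lambda p:np.concatenate([proj(c,W(p,X))[0]-uv for c,X,uv in obs])
s=least_squares(res,[.5,-.05,.1],loss='soft_l1');p=s.x
if __name__=='__main__':
    print('clamp',p.round(4),res(p).reshape(-1,2).round(1).tolist())
    # plate / block
    for n,uv,z in(('plateface',(297,128),.067),('blk near c',(196,60),.084),('blk near c2',(218,228),.084),('blk far',(101,73),.084),('blk far2',(124,239),.084)):
        w=onz(ct,T(uv),z)-[p[0],p[1],0]; print(n,(R(-p[2])@w).round(4))
    q=np.array([onz(ct,T(u),.078) for u in((583,325),(677,302),(684,325),(590,352))])
    print('pad top',q.round(4).tolist(),q.mean(0).round(4))
    a=(q[1]+q[2]-q[0]-q[3]);print('pad ang (long axis) deg',np.degrees(np.arctan2(a[1],a[0])),np.linalg.norm(a)/2)
    for u in((393,42),(425,42),(400,165),(431,165)): print(onz(cs,S(u),.078).round(3),onz(cs,S(u),0).round(3))
    for n,X in(('plate66',[0,.066,.067]),('bartop',[0,.106,.05]),('trig',[0,-.0166,.141])): print(n,W(p,X).round(4))
E
python3 fit.py
```

```text
clamp [ 0.5559 -0.0441  0.2066] [[-1.4, 0.4], [1.3, 0.3], [-1.9, 0.7], [-0.5, -1.5], [2.1, -0.5], [-0.1, -0.5], [0.3, -0.9]]
plateface [0.0027 0.0655 0.067 ]
blk near c [0.0573 0.1242 0.084 ]
blk near c2 [-0.0546  0.1297  0.084 ]
blk far [0.0601 0.1875 0.084 ]
blk far2 [-0.0508  0.1916  0.084 ]
pad top [[0.4187, -0.1703, 0.078], [0.4353, -0.2328, 0.078], [0.4203, -0.2376, 0.078], [0.4011, -0.1752, 0.078]] [ 0.4188 -0.204   0.078 ]
pad ang (long axis) deg -74.00666814992947 0.06495659227630352
[ 0.434 -0.226  0.078] [ 0.442 -0.335 -0.   ]
[ 0.411 -0.23   0.078] [ 0.417 -0.34   0.   ]
[ 0.414 -0.089  0.078] [ 0.42  -0.186  0.   ]
[ 0.394 -0.093  0.078] [ 0.398 -0.19   0.   ]
plate66 [0.5424 0.0205 0.067 ]
bartop [0.5342 0.0596 0.05  ]
trig [ 0.5594 -0.0604  0.141 ]
```

Call:
jog_arm:
  rows:
    - {"x": 34,"y": -36,"fingers": 85}
    - {"x": 34,"y": -36}
    - {"x": 34,"y": -36}
    - {"x": 34,"y": -36}
    - {"x": 34,"y": -36}
    - {"x": 34,"y": -36}
    - {"x": 34,"y": -36}
    - {"x": 34,"y": -36}

```text
invalid input
```

```bash
cat >> h.py <<'E'
from scipy.spatial.transform import Rotation as Ro
def rel(pos,ydir=None):
    """tool-frame shift (mm) & az (deg) to reach world TCP pos, tool down, tool y along ydir(deg, mod 180)"""
    o=bot.get_obs(); q=o['tool_rot']; R=Ro.from_quat([q[1],q[2],q[3],q[0]]).as_matrix()
    print('t',o['t'],'tcp',np.round(o['eef_pos'],4),'F',np.round(o['contact_force'],1),'w',round(o['gripper_width'],3),'gf',o['grasp_force'],'q',np.round(o['q'],2))
    print('shift',(1000*R.T@(np.array(pos)-o['eef_pos'])).round(1),'tooly deg',np.degrees(np.arctan2(R[1,1],R[0,1])).round(1),'z',R[:,2].round(3))
    if ydir is not None:
        a=np.radians(ydir); y=np.array([np.cos(a),np.sin(a),0]); 
        if y@R[:,1]<0: y=-y
        z=np.array([0,0,-1.]); D=np.c_[np.cross(y,z),y,z]
        print('turn',np.degrees(Ro.from_matrix(R.T@D).as_rotvec()).round(2))
E
python3 - <<'E'
from h import *
import pickle
c=cam('wrist','w1.png');pickle.dump(c,open('w1.pkl','wb'));print(c['T'].round(3).tolist())
rel([.415,-.2,.2],-74)
E
```

```text
[[0.383, -0.883, -0.271, 0.327], [-0.924, -0.367, -0.11, -0.593], [-0.002, 0.293, -0.956, 0.372], [0.0, 0.0, 0.0, 1.0]]
t 0.15 tcp [ 0.2582 -0.6232  0.2306] F [-0.4 -0.4 -0.2] w 1.0 gf 0.0 q [ 1.07  0.48  0.02  1.56 -0.01  1.11 -0.08]
shift [ 306.9 -330.9   31. ] tooly deg -67.5 z [-0.001  0.001 -1.   ]
turn [-0.08  0.01  6.5 ]
```

View pics/w1.png

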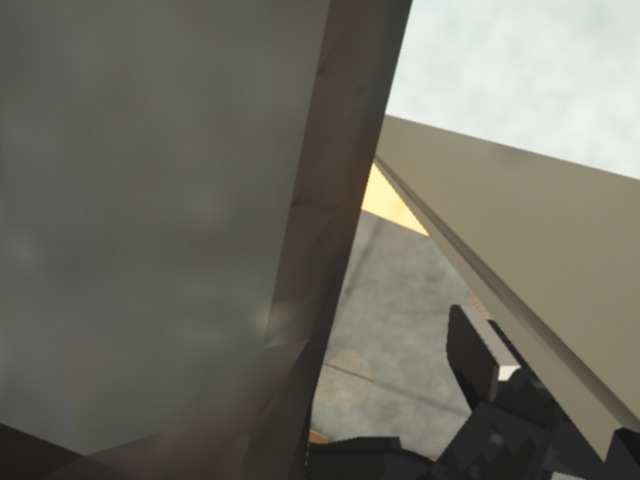

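Run:
```python
from h import *
import pickle
ct=pickle.load(open('top0.pkl','rb'));cs=pickle.load(open('side0.pkl','rb'));w=pickle.load(open('w1.pkl','rb'))
def tri(a,b):
    o1,d1=ray(*a);o2,d2=ray(*b);A=np.c_[d1,-d2];s=np.linalg.lstsq(A,o2-o1,rcond=None)[0]
    return ((o1+d1*s[0]+o2+d2*s[1])/2).round(3),np.linalg.norm(o1+d1*s[0]-o2-d2*s[1]).round(3)
print('brown',tri((ct,(532,389)),(cs,(431,106))))
print('red',tri((ct,(565,390)),(cs,(433,152))))
print('yellow',tri((ct,(640,405)),(cs,(437,68))))
print('cab base',onz(ct,(594,352),0),onz(ct,(594,100),0),onz(cs,(403,147),0),onz(cs,(255,135),0))
X=[[.239,-.578,.25],[.277,-.67,.25],[.32,-.5,0],[.258,-.624,0]]
print(proj(w,X).round(), w['K'][0,0])
print('tcp seen', proj(ct,[[.258,-.624,.23]]),proj(cs,[[.258,-.624,.23],[.258,-.55,.23]]))
```

```text
brown (array([ 0.268, -0.246,  0.311]), np.float64(0.002))
red (array([ 0.227, -0.401,  0.071]), np.float64(0.001))
yellow (array([ 0.255, -0.395,  0.355]), np.float64(0.003))
cab base [ 0.29379521 -0.4935127   0.        ] [ 0.83919091 -0.50241842  0.        ] [ 0.32247225 -0.52465364  0.        ] [ 8.52991180e-01 -5.08763963e-01 -1.11022302e-16]
[[176. 342.]
 [483. 342.]
 [213.  60.]
 [325. 188.]] 429.52360212451333
tcp seen [[724.25504047 387.08141849]] [[431.1256702   74.79224496]
 [430.94897363  84.51210119]]
```

Call:
jog_arm:
  rows:
    - {"x": 0,"y": 0,"z": 0,"ax": 0,"ay": 0,"az": 0,"fingers": 85}
    - {"x": 0,"y": 0,"z": -30,"ax": 0,"ay": 0,"az": 0,"fingers": 85}
    - {"x": 0,"y": 0,"z": -40,"ax": 0,"ay": 0,"az": 0,"fingers": 85}
    - {"x": 0,"y": 0,"z": -40,"ax": 0,"ay": 0,"az": 0,"fingers": 85}
    - {"x": 0,"y": 0,"z": 0,"ax": 0,"ay": 0,"az": 0,"fingers": 85}
    - {"x": 0,"y": 0,"z": 0,"ax": 0,"ay": 0,"az": 0,"fingers": 85}
    - {"x": 0,"y": 0,"z": 0,"ax": 0,"ay": 0,"az": 0,"fingers": 85}
    - {"x": 0,"y": 0,"z": 0,"ax": 0,"ay": 0,"az": 0,"fingers": 85}

```text
t: 0.95
eef_pos: [0.2581, -0.6229, 0.3395]
tool_rot: [-0.001, 0.981, 0.195, -0.0]
contact_force: [0.1, 0.3, -0.1]
gripper_width: 0.998
grasp_force: 0.0
```

Run:
```python
from h import *
import pickle
s=cam('side')['pixels'];t=cam('top')['pixels'];w=cam('wrist');
a=cv2.resize(s[0:240,370:530],(400,600),interpolation=3)
b=cv2.resize(w['pixels'],(400,300))
d=cv2.resize(t[270:450,440:640],(400,300)[:2],interpolation=3)
cv2.imwrite('pics/m1.png',np.hstack([a,np.vstack([b,d])])[:,:,::-1])
```

```text
(no output)
```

View pics/m1.png

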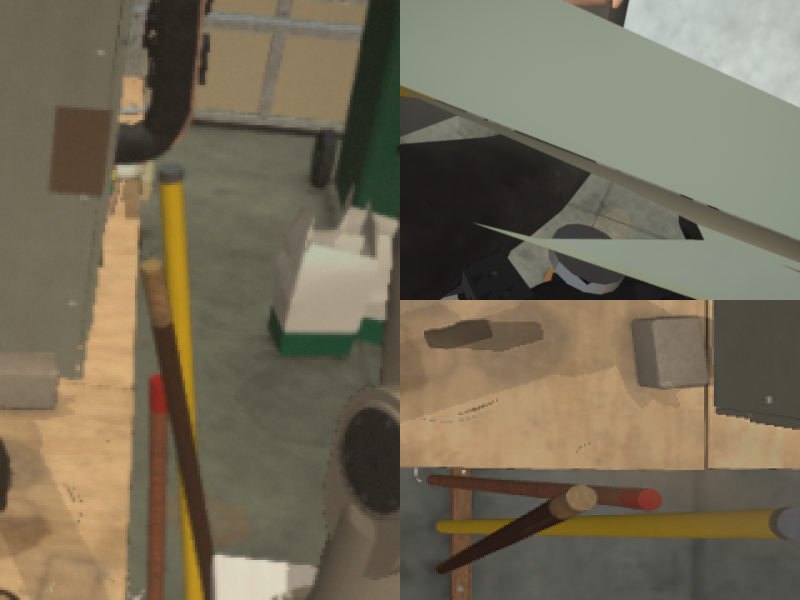

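Run:
```python
from h import *
for n in('side','top'):
    c=cam(n); a=cv2.imread('pics/%s0.png'%n)[:,:,::-1]
    d=(np.abs(a.astype(int)-c['pixels']).max(2)>40).astype(np.uint8)
    k=cv2.connectedComponentsWithStats(cv2.dilate(d,np.ones((5,5))))[2]
    print(n,[r.tolist() for r in k[1:] if r[4]>60])
    print(proj(c,[[.258,-.623,.231],[.258,-.623,.34],[.258,-.623,.43]]).round().tolist())
```

```text
side [[420, 0, 14, 52, 466], [525, 0, 12, 59, 514], [533, 0, 55, 68, 1198], [448, 4, 8, 32, 194], [434, 50, 16, 19, 244], [423, 62, 10, 7, 64], [556, 70, 24, 90, 933], [415, 79, 13, 23, 225], [520, 85, 11, 45, 328], [291, 352, 7, 15, 87]]
[[431.0, 75.0], [436.0, 43.0], [440.0, 15.0]]
top [[162, 234, 23, 9, 136]]
[[724.0, 387.0], [769.0, 398.0], [814.0, 409.0]]
```

Call:
jog_arm:
  rows:
    - {"x": -24,"y": -10,"z": -37,"ax": 0,"ay": 0,"az": 0,"fingers": 85}
    - {"x": -24,"y": -10,"z": -37,"ax": 0,"ay": 0,"az": 0,"fingers": 85}
    - {"x": -24,"y": -10,"z": -37,"ax": 0,"ay": 0,"az": 0,"fingers": 85}
    - {"x": 17.5,"y": -42,"z": 0,"ax": 0,"ay": 0,"az": 0,"fingers": 85}
    - {"x": 17.5,"y": -42,"z": 0,"ax": 0,"ay": 0,"az": 0,"fingers": 85}
    - {"x": 17.5,"y": -42,"z": 0,"ax": 0,"ay": 0,"az": 0,"fingers": 85}
    - {"x": 17.5,"y": -42,"z": 0,"ax": 0,"ay": 0,"az": 0,"fingers": 85}
    - {"x": 0,"y": 0,"z": 0,"ax": 0,"ay": 0,"az": 0,"fingers": 85}

```text
t: 2.0
eef_pos: [0.1813, -0.4367, 0.4533]
tool_rot: [0.0, 0.98, 0.197, 0.001]
contact_force: [-0.8, -0.3, 1.0]
gripper_width: 0.993
grasp_force: 0.0
```

Run:
```python
from h import *
rel([.415,-.2,.23],-74)
```

```text
t 2.0 tcp [ 0.1813 -0.4367  0.4533] F [-0.8 -0.3  1. ] w 0.993 gf 0.0 q [ 1.06 -0.   -0.01  1.68 -0.    1.47 -0.13]
shift [ 306.8 -128.2  223.5] tooly deg -67.3 z [ 0.001 -0.    -1.   ]
turn [ 0.04 -0.06  6.74]
```

Call:
jog_arm:
  rows:
    - {"x": 45,"y": -19,"z": 0,"ax": 0,"ay": 0,"az": 0,"fingers": 85}
    - {"x": 45,"y": -19,"z": 0,"ax": 0,"ay": 0,"az": 1.7,"fingers": 85}
    - {"x": 45,"y": -19,"z": 0,"ax": 0,"ay": 0,"az": 0,"fingers": 85}
    - {"x": 45,"y": -19,"z": 0,"ax": 0,"ay": 0,"az": 0,"fingers": 85}
    - {"x": 45,"y": -19,"z": 0,"ax": 0,"ay": 0,"az": 0,"fingers": 85}
    - {"x": 26,"y": -11,"z": 40,"ax": 0,"ay": 0,"az": 0,"fingers": 85}
    - {"x": 26,"y": -11,"z": 40,"ax": 0,"ay": 0,"az": 0,"fingers": 85}
    - {"x": 0,"y": 0,"z": 45,"ax": 0,"ay": 0,"az": 0,"fingers": 85}

```text
t: 2.8
eef_pos: [0.3994, -0.2287, 0.3268]
tool_rot: [0.0, 0.983, 0.184, 0.002]
contact_force: [0.9, -1.2, -0.5]
gripper_width: 0.995
grasp_force: 0.0
```

Run:
```python
from h import *
import pickle
c=cam('wrist','w2.png');pickle.dump(c,open('w2.pkl','wb'))
rel([.415,-.2,.2],-74)
```

```text
t 2.85 tcp [ 0.3937 -0.2286  0.3187] F [-4.1  0.9 -5.7] w 0.994 gf 0.0 q [ 0.74  0.06 -0.37  1.91  0.02  1.19 -0.83]
shift [ 30.9 -18.1 118.6] tooly deg -69.0 z [-0.009  0.005 -1.   ]
turn [-0.46  0.39  5.03]
```

View pics/w2.png

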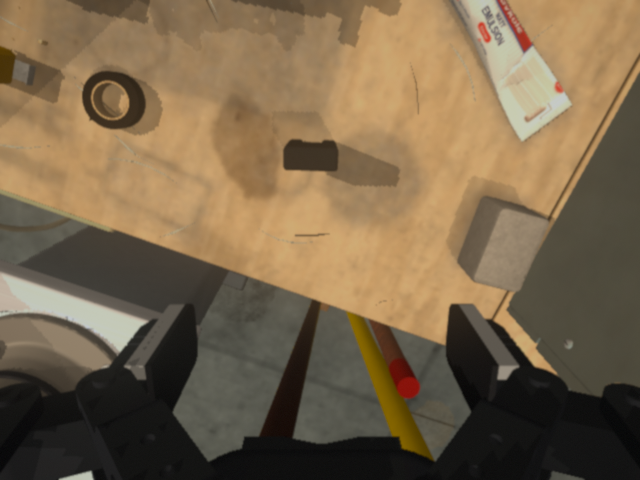

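```bash
cat > padfit.py <<'E'
from h import *
import pickle,sys
from scipy.optimize import minimize
def mask(c,box,th):
    m=np.zeros((480,640),np.uint8);u0,v0,u1,v1=box
    g=c['pixels'].max(2); m[v0:v1,u0:u1]=(g[v0:v1,u0:u1]<th)
    n,l,s,_=cv2.connectedComponentsWithStats(m); 
    return (l==1+s[1:,4].argmax()).astype(np.uint8)
def hull(c,p):
    ca,sa=np.cos(p[2]),np.sin(p[2])
    P=[[p[0]+ca*x-sa*y,p[1]+sa*x+ca*y,z] for x in(-.025,.025) for y in(-.011,.011) for z in(0,.078)]
    m=np.zeros((480*4,640*4),np.uint8); cv2.fillConvexPoly(m,cv2.convexHull((proj(c,P)*4+1.5).round().astype(np.int32)),1)
    return cv2.resize(m*255,(640,480),interpolation=cv2.INTER_AREA)/255.
if __name__=='__main__':
    c=pickle.load(open('w2.pkl','rb')); M=mask(c,(270,125,345,180),60); ys,xs=np.where(M);print(M.sum(),xs.min(),xs.max(),ys.min(),ys.max())
    ct=pickle.load(open('top0.pkl','rb'));cs=pickle.load(open('side0.pkl','rb'))
    Mt=mask(ct,(448,278,490,305),75);Ms=mask(cs,(355,170,380,210),60);print(Mt.sum(),Ms.sum())
    L=[(c,M),(ct,Mt),(cs,Ms)]
    for S in (L[:1],L):
        f=lambda p:sum(np.abs(hull(k,p)-m).sum()/m.sum() for k,m in S)
        b=min((minimize(f,[.42,-.2,a],method='Nelder-Mead',options=dict(initial_simplex=[[.42,-.2,a],[.44,-.2,a],[.42,-.18,a],[.42,-.2,a+.3]])) for a in np.radians([-100,-70,-40])),key=lambda r:r.fun)
        print(b.x.round(4),np.degrees(b.x[2]).round(1),b.fun)
    rel([b.x[0],b.x[1],.15],np.degrees(b.x[2]))
E
python3 padfit.py
```

```text
237 287 334 141 147
36 181
[ 0.4306 -0.2063 -0.6866] -39.3 5.7142549846943
[ 0.4194 -0.2121 -1.5152] -86.8 16.928506548822444
t 2.85 tcp [ 0.3937 -0.2286  0.3187] F [-4.1  0.9 -5.7] w 0.994 gf 0.0 q [ 0.74  0.06 -0.37  1.91  0.02  1.19 -0.83]
shift [ 31.   -4.8 168.5] tooly deg -69.0 z [-0.009  0.005 -1.   ]
turn [-0.42  0.44 17.84]
```

```bash
python3 - <<'E'
import pickle
for n,pts in(('w2',[(310,145),(310,160),(310,168),(310,175),(365,170),(240,150)]),('top0',[(465,294),(475,291),(484,288),(495,292)]),('side0',[(368,180),(368,190),(368,200),(375,195)])):
    c=pickle.load(open(n+'.pkl','rb'))['pixels']; print(n,[c[v,u].tolist() for u,v in pts])
E
sed -i "s/g=c\['pixels'\].max(2); .*/p=c['pixels'].astype(int); m[v0:v1,u0:u1]=((p[...,0]-p[...,2]<22)\&(p.max(2)<th))[v0:v1,u0:u1]/; s/,60)/,110)/g; s/,75)/,110)/" padfit.py; python3 padfit.py
```

```text
w2 [[56, 44, 30], [63, 52, 38], [63, 51, 37], [171, 138, 96], [122, 99, 71], [153, 118, 75]]
top0 [[84, 72, 56], [76, 65, 51], [72, 62, 49], [103, 88, 68]]
side0 [[59, 50, 38], [56, 49, 36], [54, 45, 32], [153, 125, 92]]Traceback (most recent call last):
  File "padfit.py", line 15, in <module>
    c=pickle.load(open('w2.pkl','rb')); M=mask(c,(270,125,345,180),110); ys,xs=np.where(M);print(M.sum(),xs.min(),xs.max(),ys.min(),ys.max())
                                          ~~~~^^^^^^^^^^^^^^^^^^^^^^^^^
  File "padfit.py", line 8, in mask
    return (l==1+s[1:,4].argmax()).astype(np.uint8)
                 ~~~~~~~~~~~~~~^^
ValueError: attempt to get argmax of an empty sequence
```

```bash
sed -i "s/(p\[...,0\]-p\[...,2\]<22)&//; s/,110)/,90)/g" padfit.py; python3 padfit.py
```

```text
1494 284 337 140 170
367 274
[ 0.4173 -0.2095 -1.2109] -69.4 0.16349318844003466
[ 0.4174 -0.2108 -1.2829] -73.5 0.6053760700907227
t 2.85 tcp [ 0.3937 -0.2286  0.3187] F [-4.1  0.9 -5.7] w 0.994 gf 0.0 q [ 0.74  0.06 -0.37  1.91  0.02  1.19 -0.83]
shift [ 29.6  -6.7 168.5] tooly deg -69.0 z [-0.009  0.005 -1.   ]
turn [-0.46  0.39  4.53]
```

Call:
jog_arm:
  rows:
    - {"x": 10,"y": -2.5,"z": 40,"ax": 0,"ay": 0,"az": 1.5,"fingers": 85}
    - {"x": 10,"y": -2.5,"z": 40,"ax": 0,"ay": 0,"az": 1,"fingers": 85}
    - {"x": 10,"y": -2,"z": 40,"ax": 0,"ay": 0,"az": 0,"fingers": 85}
    - {"x": 0,"y": 0,"z": 40,"ax": 0,"ay": 0,"az": 0,"fingers": 85}
    - {"x": 0,"y": 0,"z": 0,"ax": 0,"ay": 0,"az": 0,"fingers": 85}
    - {"x": 0,"y": 0,"z": 0,"ax": 0,"ay": 0,"az": 0,"fingers": 85}
    - {"x": 0,"y": 0,"z": 0,"ax": 0,"ay": 0,"az": 0,"fingers": 85}
    - {"x": 0,"y": 0,"z": 0,"ax": 0,"ay": 0,"az": 0,"fingers": 85}

```text
t: 3.65
eef_pos: [0.4234, -0.216, 0.1696]
tool_rot: [0.001, 0.987, 0.159, 0.002]
contact_force: [-0.1, -0.3, -0.5]
gripper_width: 0.995
grasp_force: 0.0
```

Run:
```python
from padfit import *
c=cam('wrist','w3.png')
print(proj(c,[[.4173,-.21,.078]]))
M=mask(c,(200,60,440,380),85); ys,xs=np.where(M);print(M.sum(),xs.min(),xs.max(),ys.min(),ys.max())
f=lambda p:np.abs(hull(c,p)-M).sum()/M.sum()
p0=[.4173,-.21,-1.25]
b=minimize(f,p0,method='Nelder-Mead',options=dict(initial_simplex=[p0,[.425,-.21,-1.25],[.417,-.2,-1.25],[.417,-.21,-1.1]]))
print(b.x.round(4),np.degrees(b.x[2]).round(1),b.fun)
rel([.4173,-.21,.04],-71.5)
```

```text
[[310.9383647  242.02340008]]
4728 267 353 196 258
[ 0.4172 -0.2099 -1.1668] -66.9 0.15085182973358546
t 3.7 tcp [ 0.4231 -0.2158  0.1693] F [-0.1  0.4  1.4] w 0.996 gf 0.0 q [ 0.67  0.25 -0.38  2.06  0.13  0.84 -1.03]
shift [ -4.   -7.7 129.2] tooly deg -71.7 z [ 0.003 -0.002 -1.   ]
turn [ 0.15 -0.13 -0.23]
```

Call:
jog_arm:
  rows:
    - {"x": -4,"y": -7.5,"z": 30,"ax": 0,"ay": 0,"az": -2,"fingers": 85}
    - {"x": 0,"y": 0,"z": 35,"ax": 0,"ay": 0,"az": 0,"fingers": 85}
    - {"x": 0,"y": 0,"z": 35,"ax": 0,"ay": 0,"az": 0,"fingers": 85}
    - {"x": 0,"y": 0,"z": 29,"ax": 0,"ay": 0,"az": 0,"fingers": 85}
    - {"x": 0,"y": 0,"z": 0,"ax": 0,"ay": 0,"az": 0,"fingers": 85}
    - {"x": 0,"y": 0,"z": 0,"ax": 0,"ay": 0,"az": 0,"fingers": 40}
    - {"x": 0,"y": 0,"z": 0,"ax": 0,"ay": 0,"az": 0,"fingers": 40}
    - {"x": 0,"y": 0,"z": 0,"ax": 0,"ay": 0,"az": 0,"fingers": 40}
  force: 40

```text
t: 4.5
eef_pos: [0.4173, -0.2098, 0.0403]
tool_rot: [0.001, 0.984, 0.176, 0.001]
contact_force: [-0.4, 0.7, 5.2]
gripper_width: 0.577
grasp_force: 40.4
```

Call:
jog_arm:
  rows:
    - {"x": 0,"y": 0,"z": 0,"ax": 0,"ay": 0,"az": 0,"fingers": 40}
    - {"x": 0,"y": 0,"z": 0,"ax": 0,"ay": 0,"az": 0,"fingers": 40}
    - {"x": 0,"y": 0,"z": 0,"ax": 0,"ay": 0,"az": 0,"fingers": 40}
    - {"x": 0,"y": 0,"z": 0,"ax": 0,"ay": 0,"az": 0,"fingers": 40}
    - {"x": 0,"y": 0,"z": 0,"ax": 0,"ay": 0,"az": 0,"fingers": 40}
    - {"x": 0,"y": 0,"z": 0,"ax": 0,"ay": 0,"az": 0,"fingers": 40}
    - {"x": 0,"y": 0,"z": 0,"ax": 0,"ay": 0,"az": 0,"fingers": 40}
    - {"x": 0,"y": 0,"z": 0,"ax": 0,"ay": 0,"az": 0,"fingers": 40}
  force: 40

```text
t: 5.3
eef_pos: [0.4174, -0.2098, 0.0403]
tool_rot: [0.001, 0.984, 0.176, 0.001]
contact_force: [-0.4, 0.4, 7.0]
gripper_width: 0.581
grasp_force: 40.3
```

Run:
```python
from h import *
import fit
print(np.degrees(fit.p[2]), fit.W(fit.p,[0,.096,.2]))
rel([.4173,-.21,.04],-71.5)
```

```text
11.837481705234445 [0.53625362 0.04984178 0.2       ]
t 5.3 tcp [ 0.4174 -0.2098  0.0403] F [-0.4  0.4  7. ] w 0.581 gf 40.342222452163696 q [ 0.6   0.45 -0.32  2.17  0.27  0.55 -1.14]
shift [-0.1  0.1  0.3] tooly deg -69.7 z [ 0.003 -0.002 -1.   ]
turn [ 0.16 -0.14  1.79]
```

Call:
jog_arm:
  rows:
    - {"x": 0,"y": 0,"z": -30,"ax": 0,"ay": 0,"az": 0,"fingers": 40}
    - {"x": 0,"y": 0,"z": -40,"ax": 0,"ay": 0,"az": 0,"fingers": 40}
    - {"x": 0,"y": 0,"z": -20,"ax": 0,"ay": 0,"az": -8,"fingers": 40}
    - {"x": 0,"y": 0,"z": -20,"ax": 0,"ay": 0,"az": -8,"fingers": 40}
    - {"x": 0,"y": 0,"z": -20,"ax": 0,"ay": 0,"az": -8,"fingers": 40}
    - {"x": 0,"y": 0,"z": -20,"ax": 0,"ay": 0,"az": -8,"fingers": 40}
    - {"x": 0,"y": 0,"z": -20,"ax": 0,"ay": 0,"az": -8,"fingers": 40}
    - {"x": 0,"y": 0,"z": 0,"ax": 0,"ay": 0,"az": -8,"fingers": 40}
  force: 40

```text
t: 6.1
eef_pos: [0.4176, -0.2098, 0.2121]
tool_rot: [0.003, 0.826, 0.564, 0.001]
contact_force: [0.9, -0.6, -1.0]
gripper_width: 0.58
grasp_force: 42.5
```

Call:
jog_arm:
  rows:
    - {"x": 0,"y": 0,"z": 0,"ax": 0,"ay": 0,"az": -8,"fingers": 40}
    - {"x": 0,"y": 0,"z": 0,"ax": 0,"ay": 0,"az": -8,"fingers": 40}
    - {"x": 0,"y": 0,"z": 0,"ax": 0,"ay": 0,"az": -8,"fingers": 40}
    - {"x": 0,"y": 0,"z": 0,"ax": 0,"ay": 0,"az": -8,"fingers": 40}
    - {"x": 0,"y": 0,"z": 0,"ax": 0,"ay": 0,"az": -1.5,"fingers": 40}
    - {"x": 0,"y": 0,"z": 0,"ax": 0,"ay": 0,"az": 0,"fingers": 40}
    - {"x": 0,"y": 0,"z": 0,"ax": 0,"ay": 0,"az": 0,"fingers": 40}
    - {"x": 0,"y": 0,"z": 0,"ax": 0,"ay": 0,"az": 0,"fingers": 40}
  force: 40

```text
t: 6.9
eef_pos: [0.4159, -0.2092, 0.2085]
tool_rot: [0.0, 0.631, 0.776, -0.0]
contact_force: [0.5, 0.8, -1.0]
gripper_width: 0.582
grasp_force: 42.5
```

Run:
```python
from h import *
rel([.5363,.0498,.21],11.84)
```

```text
t 6.9 tcp [ 0.4159 -0.2092  0.2085] F [ 0.5  0.8 -1. ] w 0.582 gf 42.49955177307129 q [ 0.91  0.22 -0.65  2.03  0.16  0.95  0.38]
shift [229.2 170.5  -1.6] tooly deg 11.7 z [ 0. -0. -1.]
turn [ 0.01  0.02 -0.13]
```

Call:
jog_arm:
  rows:
    - {"x": 33,"y": 24.5,"z": 0,"ax": 0,"ay": 0,"az": 0,"fingers": 40}
    - {"x": 33,"y": 24.5,"z": 0,"ax": 0,"ay": 0,"az": 0,"fingers": 40}
    - {"x": 33,"y": 24.5,"z": 0,"ax": 0,"ay": 0,"az": 0,"fingers": 40}
    - {"x": 33,"y": 24.5,"z": 0,"ax": 0,"ay": 0,"az": 0,"fingers": 40}
    - {"x": 33,"y": 24.5,"z": 0,"ax": 0,"ay": 0,"az": 0,"fingers": 40}
    - {"x": 33,"y": 24.5,"z": 0,"ax": 0,"ay": 0,"az": 0,"fingers": 40}
    - {"x": 31,"y": 23.5,"z": 0,"ax": 0,"ay": 0,"az": 0,"fingers": 40}
    - {"x": 0,"y": 0,"z": 0,"ax": 0,"ay": 0,"az": 0,"fingers": 40}
  force: 40

```text
t: 7.7
eef_pos: [0.5374, 0.0566, 0.2089]
tool_rot: [-0.001, 0.628, 0.778, 0.002]
contact_force: [-0.3, 0.0, -0.8]
gripper_width: 0.585
grasp_force: 42.5
```

Call:
jog_arm:
  rows:
    - {"x": 0,"y": 0,"z": 0,"ax": 0,"ay": 0,"az": 0,"fingers": 40}
    - {"x": 0,"y": 0,"z": 0,"ax": 0,"ay": 0,"az": 0,"fingers": 40}
    - {"x": 0,"y": 0,"z": 0,"ax": 0,"ay": 0,"az": 0,"fingers": 40}
    - {"x": 0,"y": 0,"z": 0,"ax": 0,"ay": 0,"az": 0,"fingers": 40}
    - {"x": 0,"y": 0,"z": 0,"ax": 0,"ay": 0,"az": 0,"fingers": 40}
    - {"x": 0,"y": 0,"z": 0,"ax": 0,"ay": 0,"az": 0,"fingers": 40}
    - {"x": 0,"y": 0,"z": 0,"ax": 0,"ay": 0,"az": 0,"fingers": 40}
    - {"x": 0,"y": 0,"z": 0,"ax": 0,"ay": 0,"az": 0,"fingers": 40}
  force: 40

```text
t: 8.5
eef_pos: [0.536, 0.0498, 0.2083]
tool_rot: [0.0, 0.631, 0.776, 0.0]
contact_force: [0.4, 0.3, -1.2]
gripper_width: 0.579
grasp_force: 42.5
```

Run:
```python
from h import *
import pickle
c=cam('wrist','w4.png');pickle.dump(c,open('w4.pkl','wb'))
rel([.5363,.0498,.21],11.84)
```

```text
t 8.55 tcp [0.5359 0.0499 0.2083] F [ 0.   0.3 -0.9] w 0.581 gf 42.47523307800293 q [ 0.4   0.37 -0.75  1.87  0.29  1.02 -0.27]
shift [-0.1  0.4 -1.7] tooly deg 11.8 z [ 0. -0. -1.]
turn [ 0.    0.   -0.04]
```

View pics/w4.png

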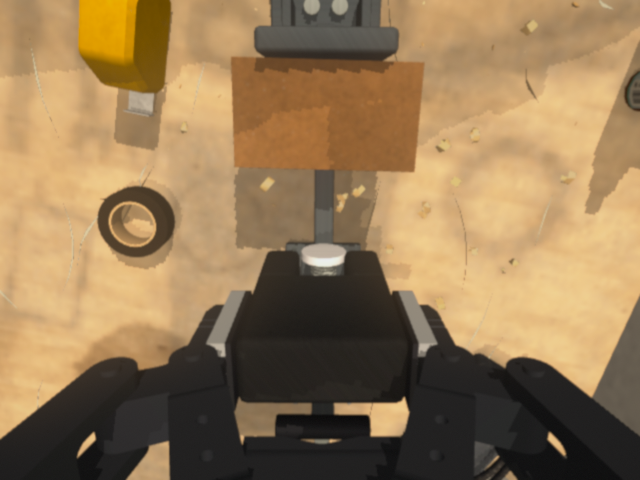

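Run:
```python
from h import *
import pickle
c=pickle.load(open('w4.pkl','rb'))
o=bot.get_obs();q=o['tool_rot'];R=Ro.from_quat([q[1],q[2],q[3],q[0]]).as_matrix();e=o['eef_pos']
def t(n,uv,z):
    w=onz(c,uv,z);print(n,'world',w.round(4),'tool mm',(1000*R.T@(w-e)).round(1))
for n,uv,z in(('barL1',(314.5,175),.05),('barR1',(334,175),.05),('barL2',(314.5,235),.05),('barR2',(333.5,235),.05),('plateL',(301.5,256),.067),('plateR',(346,256),.067),('plate top',(323.5,244.5),.083),
 ('blk1',(234,168),.084),('blk2',(415,172),.084),('jaw1',(255,53),.096),('jaw2',(398,59),.096),('trig',(276,425),.141),('trig2',(370,425),.141)):t(n,uv,z)
print('pad pts model', proj(c,[(e+R@np.array(v)) for v in([-.011,-.025,-.038],[-.011,.025,-.038],[.011,-.025,-.038],[.011,.025,-.038],[.011,-.025,.040],[.011,.025,.040])]).round(1).tolist())
```

```text
barL1 world [0.5266 0.0729 0.05  ] tool mm [ 24.4  -4.4 158.3]
barR1 world [0.54   0.0757 0.05  ] tool mm [ 24.4   9.3 158.3]
barL2 world [0.5355 0.0294 0.05  ] tool mm [-20.   -4.6 158.3]
barR2 world [0.5491 0.0322 0.05  ] tool mm [-20.    9.3 158.3]
plateL world [0.5288 0.0177 0.067 ] tool mm [-30.  -13.6 141.3]
plateR world [0.5594 0.0241 0.067 ] tool mm [-30.   17.7 141.3]
plate top world [0.5409 0.0346 0.083 ] tool mm [-15.9   1.8 125.3]
blk1 world [0.476  0.0728 0.084 ] tool mm [ 34.7 -53.9 124.3]
blk2 world [0.5868 0.0934 0.084 ] tool mm [ 32.2  58.8 124.3]
jaw1 world [0.4801 0.1404 0.096 ] tool mm [100.  -36.2 112.3]
jaw2 world [0.5579 0.1535 0.096 ] tool mm [ 97.   42.7 112.3]
trig world [ 0.5323 -0.0623  0.141 ] tool mm [-109.   -26.5   67.3]
trig2 world [ 0.5868 -0.0509  0.141 ] tool mm [-109.    29.2   67.3]
pad pts model [[234.2, 411.7], [405.8, 411.8], [229.5, 345.6], [410.4, 345.6], [264.9, 249.9], [376.0, 249.9]]
```

Call:
jog_arm:
  rows:
    - {"x": 3,"y": 1.5,"z": 20,"ax": 0,"ay": 0,"az": 0,"fingers": 40}
    - {"x": 0,"y": 0,"z": 30,"ax": 0,"ay": 0,"az": 0,"fingers": 40}
    - {"x": 0,"y": 0,"z": 30,"ax": 0,"ay": 0,"az": 0,"fingers": 40}
    - {"x": 0,"y": 0,"z": 15,"ax": 0,"ay": 0,"az": 0,"fingers": 40}
    - {"x": 0,"y": 0,"z": 0,"ax": 0,"ay": 0,"az": 0,"fingers": 40}
    - {"x": 0,"y": 0,"z": 0,"ax": 0,"ay": 0,"az": 0,"fingers": 40}
    - {"x": 0,"y": 0,"z": 10,"ax": 0,"ay": 0,"az": 0,"fingers": 40}
    - {"x": 0,"y": 0,"z": 10,"ax": 0,"ay": 0,"az": 0,"fingers": 40}
  force: 40

```text
t: 9.35
eef_pos: [0.5379, 0.0531, 0.0939]
tool_rot: [0.001, 0.631, 0.776, 0.001]
contact_force: [-0.4, 0.3, -0.6]
gripper_width: 0.583
grasp_force: 42.5
```

Call:
jog_arm:
  rows:
    - {"x": 0,"y": 0,"z": 5,"ax": 0,"ay": 0,"az": 0,"fingers": 40}
    - {"x": 0,"y": 0,"z": 5,"ax": 0,"ay": 0,"az": 0,"fingers": 40}
    - {"x": 0,"y": 0,"z": 5,"ax": 0,"ay": 0,"az": 0,"fingers": 40}
    - {"x": 0,"y": 0,"z": 5,"ax": 0,"ay": 0,"az": 0,"fingers": 40}
    - {"x": 0,"y": 0,"z": 5,"ax": 0,"ay": 0,"az": 0,"fingers": 40}
    - {"x": 0,"y": 0,"z": 4,"ax": 0,"ay": 0,"az": 0,"fingers": 40}
    - {"x": 0,"y": 0,"z": 0,"ax": 0,"ay": 0,"az": 0,"fingers": 40}
    - {"x": 0,"y": 0,"z": 0,"ax": 0,"ay": 0,"az": 0,"fingers": 40}
  force: 40

```text
t: 10.15
eef_pos: [0.5368, 0.0532, 0.0643]
tool_rot: [-0.0, 0.631, 0.776, 0.0]
contact_force: [0.2, 0.1, -0.8]
gripper_width: 0.578
grasp_force: 42.5
```

Call:
jog_arm:
  rows:
    - {"x": 0,"y": 0,"z": 1,"ax": 0,"ay": 0,"az": 0,"fingers": 40}
    - {"x": 0,"y": 0,"z": 1,"ax": 0,"ay": 0,"az": 0,"fingers": 40}
    - {"x": 0,"y": 0,"z": 0,"ax": 0,"ay": 0,"az": 0,"fingers": 40}
    - {"x": 0,"y": 0,"z": 0,"ax": 0,"ay": 0,"az": 0,"fingers": 40}
    - {"x": 0,"y": 0,"z": 0,"ax": 0,"ay": 0,"az": 0,"fingers": 40}
    - {"x": 0,"y": 0,"z": 0,"ax": 0,"ay": 0,"az": 0,"fingers": 40}
    - {"x": 0,"y": 0,"z": 0,"ax": 0,"ay": 0,"az": 0,"fingers": 40}
    - {"x": 0,"y": 0,"z": 0,"ax": 0,"ay": 0,"az": 0,"fingers": 40}
  force: 40

```text
t: 10.95
eef_pos: [0.5368, 0.0531, 0.0623]
tool_rot: [0.0, 0.631, 0.776, 0.0]
contact_force: [-0.5, 0.1, -1.0]
gripper_width: 0.579
grasp_force: 42.6
```

Call:
jog_arm:
  rows:
    - {"x": 0,"y": 0,"z": 1,"ax": 0,"ay": 0,"az": 0,"fingers": 40}
    - {"x": 0,"y": 0,"z": 1,"ax": 0,"ay": 0,"az": 0,"fingers": 40}
    - {"x": 0,"y": 0,"z": 1,"ax": 0,"ay": 0,"az": 0,"fingers": 40}
    - {"x": 0,"y": 0,"z": 0,"ax": 0,"ay": 0,"az": 0,"fingers": 40}
    - {"x": 0,"y": 0,"z": 0,"ax": 0,"ay": 0,"az": 0,"fingers": 40}
    - {"x": 0,"y": 0,"z": 0,"ax": 0,"ay": 0,"az": 0,"fingers": 40}
    - {"x": 0,"y": 0,"z": 0,"ax": 0,"ay": 0,"az": 0,"fingers": 40}
    - {"x": 0,"y": 0,"z": 0,"ax": 0,"ay": 0,"az": 0,"fingers": 40}
  force: 40

```text
t: 11.75
eef_pos: [0.5369, 0.0531, 0.0622]
tool_rot: [0.001, 0.631, 0.776, -0.001]
contact_force: [-10.7, -2.9, 31.9]
gripper_width: 0.58
grasp_force: 46.4
```

Call:
jog_arm:
  rows:
    - {"x": 0,"y": 0,"z": -2.5,"ax": 0,"ay": 0,"az": 0,"fingers": 40}
    - {"x": 0,"y": 0,"z": 0,"ax": 0,"ay": 0,"az": 0,"fingers": 60}
    - {"x": 0,"y": 0,"z": 0,"ax": 0,"ay": 0,"az": 0,"fingers": 80}
    - {"x": 0,"y": 0,"z": 0,"ax": 0,"ay": 0,"az": 0,"fingers": 80}
    - {"x": 0,"y": 0,"z": 0,"ax": 0,"ay": 0,"az": 0,"fingers": 80}
    - {"x": 0,"y": 0,"z": -20,"ax": 0,"ay": 0,"az": 0,"fingers": 80}
    - {"x": 0,"y": 0,"z": -40,"ax": 0,"ay": 0,"az": 0,"fingers": 80}
    - {"x": 0,"y": 0,"z": -40,"ax": 0,"ay": 0,"az": 0,"fingers": 80}
  force: 40

```text
t: 12.55
eef_pos: [0.536, 0.0531, 0.1622]
tool_rot: [-0.001, 0.631, 0.776, -0.001]
contact_force: [1.5, 0.0, 1.0]
gripper_width: 0.935
grasp_force: 0.0
```

Call:
jog_arm:
  rows:
    - {"x": 0,"y": 0,"z": -35,"ax": 0,"ay": 0,"az": 0,"fingers": 80}
    - {"x": 0,"y": 0,"z": -15,"ax": 0,"ay": 0,"az": 0,"fingers": 80}
    - {"x": -5,"y": 0,"z": 0,"ax": 0,"ay": 0,"az": 0,"fingers": 60}
    - {"x": -20,"y": 0,"z": 0,"ax": 0,"ay": 0,"az": 0,"fingers": 60}
    - {"x": -30,"y": 0,"z": 0,"ax": 0,"ay": 0,"az": 0,"fingers": 60}
    - {"x": 0,"y": 0,"z": 0,"ax": 0,"ay": 0,"az": 0,"fingers": 60}
    - {"x": 0,"y": 0,"z": 0,"ax": 0,"ay": 0,"az": 0,"fingers": 60}
    - {"x": 0,"y": 0,"z": 0,"ax": 0,"ay": 0,"az": 0,"fingers": 60}
  force: 40

```text
t: 13.35
eef_pos: [0.5473, 0.0, 0.2106]
tool_rot: [-0.001, 0.63, 0.776, -0.0]
contact_force: [0.4, 0.7, 0.3]
gripper_width: 0.704
grasp_force: 0.0
```

Run:
```python
from h import *
import pickle
c=cam('wrist','w5.png');pickle.dump(c,open('w5.pkl','wb'))
s=cam('side'); pickle.dump(s,open('s5.pkl','wb'))
a=cv2.resize(s['pixels'][170:310,290:346],(240,600),interpolation=3)
b=cv2.resize(c['pixels'],(560,420)); b=np.vstack([b,np.zeros((180,560,3),np.uint8)])
cv2.imwrite('pics/m5.png',np.hstack([b,a])[:,:,::-1])
rel([.5363,.0498,.21],11.84)
```

```text
t 13.45 tcp [5.476e-01 4.000e-04 2.113e-01] F [ 0.8 -0.7 -0.1] w 0.701 gf 0.0 q [ 0.48  0.38 -0.74  1.84  0.29  1.03 -0.17]
shift [50.7 -0.8  1.3] tooly deg 11.9 z [-0.001  0.    -1.   ]
turn [-0.04 -0.04  0.07]
```

View pics/m5.png

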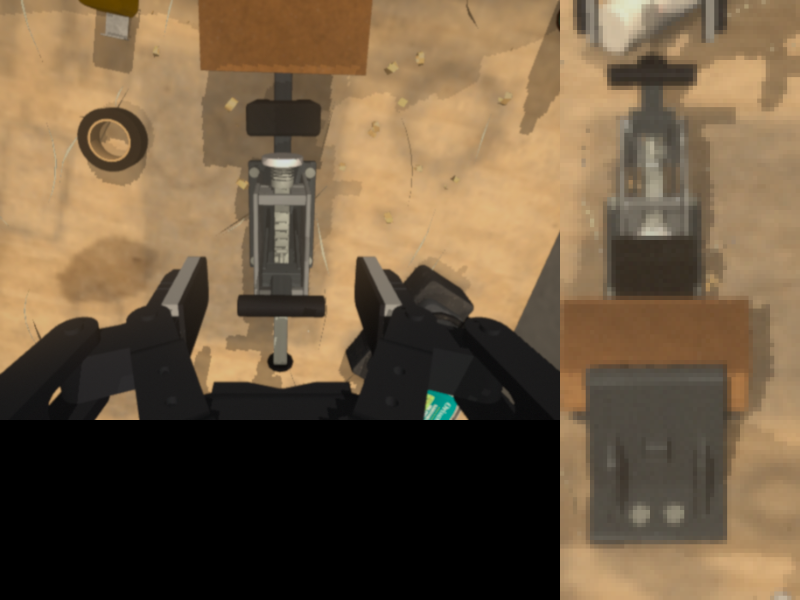

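Run:
```python
from h import *
import pickle
c=pickle.load(open('w5.pkl','rb'))
def t(n,uv,z): print(n,onz(c,uv,z).round(4))
k=1/.875
A=onz(c,(237.5*k,305*k),.143);B=onz(c,(326*k,305*k),.143);m=(A+B)/2
print(A,B,m,np.linalg.norm(A-B),np.degrees(np.arctan2(*(B-A)[[1,0]])))
t('padfoot?',(283*k,136*k),.1)
rel([m[0],m[1],.21],-78.2)
```

```text
[ 0.53206385 -0.06172614  0.143     ] [ 0.58727736 -0.05005076  0.143     ] [ 0.5596706  -0.05588845  0.143     ] 0.05643444429650346 11.939806491906303
padfoot? [0.5395 0.0437 0.1   ]
t 13.45 tcp [5.476e-01 4.000e-04 2.113e-01] F [ 0.8 -0.7 -0.1] w 0.701 gf 0.0 q [ 0.48  0.38 -0.74  1.84  0.29  1.03 -0.17]
shift [-57.6   0.2   1.2] tooly deg 11.9 z [-0.001  0.    -1.   ]
turn [-1.000e-02 -6.000e-02 -8.989e+01]
```

Call:
jog_arm:
  rows:
    - {"x": 0,"y": 0,"z": 0,"ax": 0,"ay": 0,"az": 8,"fingers": 60}
    - {"x": 0,"y": 0,"z": 0,"ax": 0,"ay": 0,"az": 8,"fingers": 60}
    - {"x": 0,"y": 0,"z": 0,"ax": 0,"ay": 0,"az": 8,"fingers": 60}
    - {"x": 0,"y": 0,"z": 0,"ax": 0,"ay": 0,"az": 8,"fingers": 60}
    - {"x": 0,"y": 0,"z": 0,"ax": 0,"ay": 0,"az": 8,"fingers": 60}
    - {"x": 0,"y": 0,"z": 0,"ax": 0,"ay": 0,"az": 8,"fingers": 60}
    - {"x": 0,"y": 0,"z": 0,"ax": 0,"ay": 0,"az": 8,"fingers": 60}
    - {"x": 0,"y": 0,"z": 0,"ax": 0,"ay": 0,"az": 8,"fingers": 60}
  force: 40

```text
t: 14.25
eef_pos: [0.5479, 0.0003, 0.2117]
tool_rot: [-0.0, 0.947, 0.322, -0.0]
contact_force: [-0.2, 0.4, -0.5]
gripper_width: 0.704
grasp_force: 0.0
```

Call:
jog_arm:
  rows:
    - {"x": 0,"y": 0,"z": 0,"ax": 0,"ay": 0,"az": 8,"fingers": 60}
    - {"x": 0,"y": 0,"z": 0,"ax": 0,"ay": 0,"az": 8,"fingers": 60}
    - {"x": 0,"y": 0,"z": 0,"ax": 0,"ay": 0,"az": 8,"fingers": 60}
    - {"x": 0,"y": 0,"z": 0,"ax": 0,"ay": 0,"az": 2,"fingers": 60}
    - {"x": 0,"y": 0,"z": 0,"ax": 0,"ay": 0,"az": 0,"fingers": 60}
    - {"x": 0,"y": 0,"z": 0,"ax": 0,"ay": 0,"az": 0,"fingers": 60}
    - {"x": 0,"y": 0,"z": 0,"ax": 0,"ay": 0,"az": 0,"fingers": 60}
    - {"x": 0,"y": 0,"z": 0,"ax": 0,"ay": 0,"az": 0,"fingers": 60}
  force: 40

```text
t: 15.05
eef_pos: [0.548, -0.0006, 0.2118]
tool_rot: [-0.0, 0.995, 0.103, -0.0]
contact_force: [0.1, 0.1, -0.5]
gripper_width: 0.698
grasp_force: 0.0
```

Run:
```python
from h import *
rel([.5597,-.058,.21],-78.2)
```

```text
t 15.05 tcp [ 0.548  -0.0006  0.2118] F [ 0.1  0.1 -0.5] w 0.698 gf 0.0 q [ 0.24  0.32 -0.43  1.86  0.16  0.99 -1.62]
shift [-0.3 58.5  1.8] tooly deg -78.2 z [-0.  0. -1.]
turn [-0.    0.    0.04]
```

Call:
jog_arm:
  rows:
    - {"x": 0,"y": 29,"z": 0,"ax": 0,"ay": 0,"az": 0,"fingers": 60}
    - {"x": 0,"y": 28.5,"z": 0,"ax": 0,"ay": 0,"az": 0,"fingers": 60}
    - {"x": 0,"y": 0,"z": 0,"ax": 0,"ay": 0,"az": 0,"fingers": 60}
    - {"x": 0,"y": 0,"z": 20,"ax": 0,"ay": 0,"az": 0,"fingers": 60}
    - {"x": 0,"y": 0,"z": 25,"ax": 0,"ay": 0,"az": 0,"fingers": 60}
    - {"x": 0,"y": 0,"z": 25,"ax": 0,"ay": 0,"az": 0,"fingers": 60}
    - {"x": 0,"y": 0,"z": 19,"ax": 0,"ay": 0,"az": 0,"fingers": 60}
    - {"x": 0,"y": 0,"z": 0,"ax": 0,"ay": 0,"az": 0,"fingers": 60}
  force: 40

```text
t: 15.85
eef_pos: [0.5577, -0.0565, 0.1203]
tool_rot: [-0.001, 0.995, 0.103, -0.003]
contact_force: [-1.0, 0.7, 0.2]
gripper_width: 0.703
grasp_force: 0.0
```

Call:
jog_arm:
  rows:
    - {"x": 0,"y": 0,"z": 0,"ax": 0,"ay": 0,"az": 0,"fingers": 40}
    - {"x": 0,"y": 0,"z": 0,"ax": 0,"ay": 0,"az": 0,"fingers": 25}
    - {"x": 0,"y": 0,"z": 0,"ax": 0,"ay": 0,"az": 0,"fingers": 10}
    - {"x": 0,"y": 0,"z": 0,"ax": 0,"ay": 0,"az": 0,"fingers": 8}
    - {"x": 0,"y": 0,"z": 0,"ax": 0,"ay": 0,"az": 0,"fingers": 8}
    - {"x": 0,"y": 0,"z": 0,"ax": 0,"ay": 0,"az": 0,"fingers": 8}
    - {"x": 0,"y": 0,"z": 0,"ax": 0,"ay": 0,"az": 0,"fingers": 8}
    - {"x": 0,"y": 0,"z": 0,"ax": 0,"ay": 0,"az": 0,"fingers": 8}
  force: 40

```text
t: 16.65
eef_pos: [0.5607, -0.0572, 0.1241]
tool_rot: [0.0, 0.995, 0.103, 0.001]
contact_force: [-1.2, -0.6, 5.8]
gripper_width: 0.146
grasp_force: 39.0
```

Run:
```python
from h import *
rel([.5594,-.0604,.123],-78.2)
```

```text
t 16.65 tcp [ 0.5607 -0.0572  0.1241] F [-1.2 -0.6  5.8] w 0.146 gf 39.03517608996481 q [ 0.29  0.45 -0.38  1.9   0.22  0.83 -1.57]
shift [-2.   2.9  1.1] tooly deg -78.2 z [ 0.002 -0.    -1.   ]
turn [ 0.04 -0.12 -0.03]
```

Call:
jog_arm:
  rows:
    - {"x": 0,"y": -4,"z": 0,"ax": 0,"ay": 0,"az": 0,"fingers": 8}
    - {"x": 0,"y": -4,"z": 0,"ax": 0,"ay": 0,"az": 0,"fingers": 8}
    - {"x": 0,"y": -4,"z": 0,"ax": 0,"ay": 0,"az": 0,"fingers": 8}
    - {"x": 0,"y": -4,"z": 0,"ax": 0,"ay": 0,"az": 0,"fingers": 8}
    - {"x": 0,"y": -4,"z": 0,"ax": 0,"ay": 0,"az": 0,"fingers": 8}
    - {"x": 0,"y": -4,"z": 0,"ax": 0,"ay": 0,"az": 0,"fingers": 8}
    - {"x": 0,"y": -4,"z": 0,"ax": 0,"ay": 0,"az": 0,"fingers": 8}
    - {"x": 0,"y": -4,"z": 0,"ax": 0,"ay": 0,"az": 0,"fingers": 8}
  force: 40

```text
t: 17.45
eef_pos: [0.5547, -0.0276, 0.124]
tool_rot: [0.001, 0.995, 0.102, 0.002]
contact_force: [3.3, -6.9, 1.7]
gripper_width: 0.148
grasp_force: 41.7
```

```bash
cat > st.py <<'E'
from h import *
import pickle,sys
o=bot.get_obs(); a=0.2066; yv=np.array([-np.sin(a),np.cos(a),0])
print('t',o['t'],'along-y mm',round(1000*yv@(o['eef_pos']-[.5607,-.0572,0]),1),'z',o['eef_pos'][2].round(4),'Fy',round(yv@o['contact_force'],1),'F',np.round(o['contact_force'],1),'grip',round(o['gripper_width'],3),round(o['grasp_force'],1))
if len(sys.argv)>1:
    for n in('top','side'):
        c=cam(n,f'{n}_{sys.argv[1]}.png');pickle.dump(c,open(f'{n}_{sys.argv[1]}.pkl','wb'))
E
python3 st.py a
```

```text
t 17.45 along-y mm 30.2 z 0.124 Fy -7.5 F [ 3.3 -6.9  1.7] grip 0.148 41.7
```

Call:
jog_arm:
  rows:
    - {"x": 0,"y": 4,"z": 0,"ax": 0,"ay": 0,"az": 0,"fingers": 8}
    - {"x": 0,"y": 4,"z": 0,"ax": 0,"ay": 0,"az": 0,"fingers": 8}
    - {"x": 0,"y": 4,"z": 0,"ax": 0,"ay": 0,"az": 0,"fingers": 8}
    - {"x": 0,"y": 4,"z": 0,"ax": 0,"ay": 0,"az": 0,"fingers": 8}
    - {"x": 0,"y": 4,"z": 0,"ax": 0,"ay": 0,"az": 0,"fingers": 8}
    - {"x": 0,"y": 4,"z": 0,"ax": 0,"ay": 0,"az": 0,"fingers": 8}
    - {"x": 0,"y": 4,"z": 0,"ax": 0,"ay": 0,"az": 0,"fingers": 8}
    - {"x": 0,"y": 4,"z": 0,"ax": 0,"ay": 0,"az": 0,"fingers": 8}
  force: 40

```text
t: 18.35
eef_pos: [0.5603, -0.0558, 0.1231]
tool_rot: [-0.001, 0.995, 0.103, 0.001]
contact_force: [3.4, 3.2, 0.2]
gripper_width: 0.142
grasp_force: 41.4
```

```bash
python3 st.py
python3 - <<'E'
from h import *
import pickle
c=cam('wrist','w6.png');pickle.dump(c,open('w6.pkl','wb'))
import fit
p=fit.p
P=[fit.W(p,[0,y,.067]) for y in(.066,.08,.0875,.1095,.129,-.13)]
print('wrist',proj(c,P).round(0).tolist())
for n in('top','side'):
    k=pickle.load(open(n+'_a.pkl','rb'));print(n,proj(k,P).round(1).tolist())
E
```

```text
t 18.35 along-y mm 1.4 z 0.1231 Fy 2.5 F [3.4 3.2 0.2] grip 0.142 41.4
wrist [[167.0, 260.0], [138.0, 260.0], [123.0, 260.0], [79.0, 260.0], [40.0, 260.0], [564.0, 261.0]]
top [[355.0, 224.3], [348.1, 225.5], [344.3, 226.2], [333.4, 228.2], [323.7, 229.9], [451.7, 206.9]]
side [[312.0, 227.4], [312.1, 230.9], [312.2, 232.8], [312.3, 238.5], [312.5, 243.7], [310.8, 183.2]]
```

Call:
jog_arm:
  rows:
    - {"x": 0,"y": -4,"z": 0,"ax": 0,"ay": 0,"az": 0,"fingers": 8}
    - {"x": 0,"y": -4,"z": 0,"ax": 0,"ay": 0,"az": 0,"fingers": 8}
    - {"x": 0,"y": -4,"z": 0,"ax": 0,"ay": 0,"az": 0,"fingers": 8}
    - {"x": 0,"y": -4,"z": 0,"ax": 0,"ay": 0,"az": 0,"fingers": 8}
    - {"x": 0,"y": -4,"z": 0,"ax": 0,"ay": 0,"az": 0,"fingers": 8}
    - {"x": 0,"y": -4,"z": 0,"ax": 0,"ay": 0,"az": 0,"fingers": 8}
    - {"x": 0,"y": -4,"z": 0,"ax": 0,"ay": 0,"az": 0,"fingers": 8}
    - {"x": 0,"y": -4,"z": 0,"ax": 0,"ay": 0,"az": 0,"fingers": 8}
  force: 40

```text
t: 19.2
eef_pos: [0.5548, -0.0281, 0.1237]
tool_rot: [0.002, 0.995, 0.102, 0.001]
contact_force: [3.9, -6.3, -0.0]
gripper_width: 0.149
grasp_force: 41.8
```

```bash
python3 st.py
```

```text
t 19.2 along-y mm 29.7 z 0.1237 Fy -7.0 F [ 3.9 -6.3 -0. ] grip 0.149 41.8
```

Call:
jog_arm:
  rows:
    - {"x": 0,"y": 4,"z": 0,"ax": 0,"ay": 0,"az": 0,"fingers": 8}
    - {"x": 0,"y": 4,"z": 0,"ax": 0,"ay": 0,"az": 0,"fingers": 8}
    - {"x": 0,"y": 4,"z": 0,"ax": 0,"ay": 0,"az": 0,"fingers": 8}
    - {"x": 0,"y": 4,"z": 0,"ax": 0,"ay": 0,"az": 0,"fingers": 8}
    - {"x": 0,"y": 4,"z": 0,"ax": 0,"ay": 0,"az": 0,"fingers": 8}
    - {"x": 0,"y": 4,"z": 0,"ax": 0,"ay": 0,"az": 0,"fingers": 8}
    - {"x": 0,"y": 4,"z": 0,"ax": 0,"ay": 0,"az": 0,"fingers": 8}
    - {"x": 0,"y": 4,"z": 0,"ax": 0,"ay": 0,"az": 0,"fingers": 8}
  force: 40

```text
t: 20.0
eef_pos: [0.5602, -0.0562, 0.1228]
tool_rot: [-0.001, 0.995, 0.103, 0.001]
contact_force: [4.7, 3.7, -2.6]
gripper_width: 0.146
grasp_force: 42.1
```

```bash
python3 st.py
python3 - <<'E'
from h import *
import pickle
c=cam('wrist','w7.png');pickle.dump(c,open('w7.pkl','wb'))
a=pickle.load(open('w6.pkl','rb'))['pixels']
m=np.vstack([a[130:340],c['pixels'][130:340]]); m=cv2.resize(m,None,fx=1.25,fy=1.25,interpolation=3)
cv2.imwrite('pics/m7.png',m[:,:,::-1]); print(m.shape)
E
```

```text
t 20.0 along-y mm 1.1 z 0.1228 Fy 2.7 F [ 4.7  3.7 -2.6] grip 0.146 42.1
(525, 800, 3)
```

View pics/m7.png

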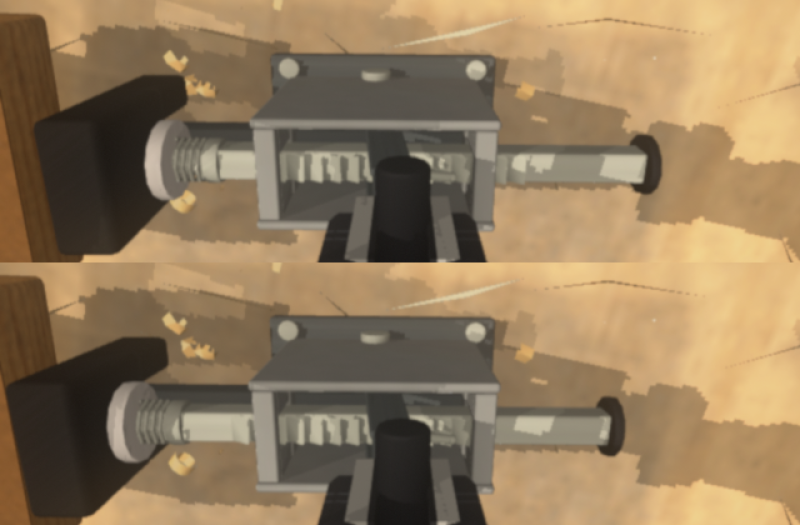

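Call:
jog_arm:
  rows:
    - {"x": 0,"y": -4,"z": 0,"ax": 0,"ay": 0,"az": 0,"fingers": 8}
    - {"x": 0,"y": -4,"z": 0,"ax": 0,"ay": 0,"az": 0,"fingers": 8}
    - {"x": 0,"y": -4,"z": 0,"ax": 0,"ay": 0,"az": 0,"fingers": 8}
    - {"x": 0,"y": -4,"z": 0,"ax": 0,"ay": 0,"az": 0,"fingers": 8}
    - {"x": 0,"y": -4,"z": 0,"ax": 0,"ay": 0,"az": 0,"fingers": 8}
    - {"x": 0,"y": -4,"z": 0,"ax": 0,"ay": 0,"az": 0,"fingers": 8}
    - {"x": 0,"y": -4,"z": 0,"ax": 0,"ay": 0,"az": 0,"fingers": 8}
    - {"x": 0,"y": -4,"z": 0,"ax": 0,"ay": 0,"az": 0,"fingers": 8}
  force: 40

```text
t: 20.85
eef_pos: [0.5547, -0.0283, 0.1234]
tool_rot: [0.002, 0.995, 0.102, 0.001]
contact_force: [7.2, -6.7, -1.2]
gripper_width: 0.148
grasp_force: 42.2
```

```bash
cat > trk.py <<'E'
from h import *
import pickle,sys
ref=pickle.load(open('w7.pkl','rb'))
c=cam('wrist',sys.argv[1]+'.png');pickle.dump(c,open(sys.argv[1]+'.pkl','wb'))
a=0.2066; yv=np.array([-np.sin(a),np.cos(a),0]);O=np.array([.5559,-.0441,0])
# patch boxes in w7 (u0,v0,u1,v1): plate+spring-front, rear cap ; z of feature
box={'plate':(78,218,120,304),'cap':(472,234,506,292),'fixedpost':(200,225,225,305),'jawside_block':(0,140,40,200)}
def ypos(cc,uv): return 1000*yv@(onz(cc,uv,.067)-O)
out={}
for n,(u0,v0,u1,v1) in box.items():
    t=ref['pixels'][v0:v1,u0:u1]; w0=max(v0-25,0)
    R=cv2.matchTemplate(c['pixels'][w0:v1+25],t,cv2.TM_CCOEFF_NORMED);_,s,_,(x,y)=cv2.minMaxLoc(R)
    d=lambda i: (R[y,x+1]-R[y,x-1])/(2*(2*R[y,x]-R[y,x+1]-R[y,x-1])) if 0<x<R.shape[1]-1 else 0
    x2=x+d(0)
    m=((u0+u1)/2,(v0+v1)/2); y0=ypos(ref,m); y1=ypos(c,(m[0]+x2-u0,m[1]+y+w0-v0)); out[n]=y1-y0
    print(n,'score',round(s,2),'px',round(x2,1),'moved mm',round(y1-y0,2))
print('compression change', round(out['cap']-out['plate'],2))
E
python3 st.py; python3 trk.py w8
```

```text
t 20.85 along-y mm 29.5 z 0.1234 Fy -8.0 F [ 7.2 -6.7 -1.2] grip 0.148 42.2
plate score 0.97 px 112.1 moved mm 11.35
cap score 0.86 px 501.4 moved mm 13.04
fixedpost score 0.75 px 261.4 moved mm -2.22
jawside_block score 0.94 px 54.3 moved mm 2.89
compression change 1.69
```

Call:
jog_arm:
  rows:
    - {"x": 0,"y": 4,"z": 0,"ax": 0,"ay": 0,"az": 0,"fingers": 8}
    - {"x": 0,"y": 4,"z": 0,"ax": 0,"ay": 0,"az": 0,"fingers": 8}
    - {"x": 0,"y": 4,"z": 0,"ax": 0,"ay": 0,"az": 0,"fingers": 8}
    - {"x": 0,"y": 4,"z": 0,"ax": 0,"ay": 0,"az": 0,"fingers": 8}
    - {"x": 0,"y": 4,"z": 0,"ax": 0,"ay": 0,"az": 0,"fingers": 8}
    - {"x": 0,"y": 4,"z": 0,"ax": 0,"ay": 0,"az": 0,"fingers": 8}
    - {"x": 0,"y": 4,"z": 0,"ax": 0,"ay": 0,"az": 0,"fingers": 8}
    - {"x": 0,"y": 4,"z": 0,"ax": 0,"ay": 0,"az": 0,"fingers": 8}
  force: 40

```text
t: 21.7
eef_pos: [0.5601, -0.056, 0.1227]
tool_rot: [-0.001, 0.995, 0.103, 0.0]
contact_force: [1.2, 1.8, 4.3]
gripper_width: 0.151
grasp_force: 42.0
```

```bash
python3 st.py; python3 trk.py w9
```

```text
t 21.7 along-y mm 1.3 z 0.1227 Fy 1.5 F [1.2 1.8 4.3] grip 0.151 42.0
plate score 0.97 px 50.3 moved mm 13.8
cap score 0.95 px 443.5 moved mm 14.29
fixedpost score 0.98 px 200.5 moved mm -0.02
jawside_block score 0.8 px 0 moved mm 1.23
compression change 0.49
```

Call:
jog_arm:
  rows:
    - {"x": 0,"y": -3,"z": 0,"ax": 0,"ay": 0,"az": 0,"fingers": 8}
    - {"x": 0,"y": -3,"z": 0,"ax": 0,"ay": 0,"az": 0,"fingers": 8}
    - {"x": 0,"y": -3,"z": 0,"ax": 0,"ay": 0,"az": 0,"fingers": 8}
    - {"x": 0,"y": -3,"z": 0,"ax": 0,"ay": 0,"az": 0,"fingers": 8}
    - {"x": 0,"y": 0,"z": 0,"ax": 0,"ay": 0,"az": 0,"fingers": 8}
    - {"x": 0,"y": 0,"z": 0,"ax": 0,"ay": 0,"az": 0,"fingers": 8}
    - {"x": 0,"y": 0,"z": 0,"ax": 0,"ay": 0,"az": 0,"fingers": 8}
    - {"x": 0,"y": 0,"z": 0,"ax": 0,"ay": 0,"az": 0,"fingers": 8}
  force: 40

```text
t: 22.55
eef_pos: [0.5583, -0.0476, 0.1234]
tool_rot: [0.002, 0.995, 0.102, 0.001]
contact_force: [4.8, -3.6, 5.5]
gripper_width: 0.148
grasp_force: 41.1
```

```bash
python3 st.py; python3 trk.py w10
```

```text
t 22.55 along-y mm 9.9 z 0.1234 Fy -4.5 F [ 4.8 -3.6  5.5] grip 0.148 41.1
plate score 0.97 px 64.4 moved mm 15.29
cap score 0.96 px 452.1 moved mm 18.04
fixedpost score 0.91 px 219.1 moved mm -0.82
jawside_block score 0.96 px 11.0 moved mm 3.43
compression change 2.75
```

Call:
jog_arm:
  rows:
    - {"x": 0,"y": -2,"z": 0,"ax": 0,"ay": 0,"az": 0,"fingers": 8}
    - {"x": 0,"y": -2,"z": 0,"ax": 0,"ay": 0,"az": 0,"fingers": 8}
    - {"x": 0,"y": -2,"z": 0,"ax": 0,"ay": 0,"az": 0,"fingers": 8}
    - {"x": 0,"y": 0,"z": 0,"ax": 0,"ay": 0,"az": 0,"fingers": 8}
    - {"x": 0,"y": 0,"z": 0,"ax": 0,"ay": 0,"az": 0,"fingers": 8}
    - {"x": 0,"y": 0,"z": 0,"ax": 0,"ay": 0,"az": 0,"fingers": 8}
    - {"x": 0,"y": 0,"z": 0,"ax": 0,"ay": 0,"az": 0,"fingers": 8}
    - {"x": 0,"y": 0,"z": 0,"ax": 0,"ay": 0,"az": 0,"fingers": 8}
  force: 40

```text
t: 23.4
eef_pos: [0.5574, -0.0428, 0.1236]
tool_rot: [0.002, 0.995, 0.102, 0.001]
contact_force: [5.0, -5.8, 6.5]
gripper_width: 0.145
grasp_force: 41.1
```

```bash
python3 st.py; python3 trk.py w11
```

```text
t 23.4 along-y mm 14.7 z 0.1236 Fy -6.7 F [ 5.  -5.8  6.5] grip 0.145 41.1
plate score 0.99 px 75.1 moved mm 14.9
cap score 0.96 px 457.4 moved mm 20.17
fixedpost score 0.96 px 229.7 moved mm -1.2
jawside_block score 0.97 px 20.3 moved mm 4.0
compression change 5.27
```

Call:
jog_arm:
  rows:
    - {"x": 0,"y": -1,"z": 0,"ax": 0,"ay": 0,"az": 0,"fingers": 8}
    - {"x": 0,"y": -1.5,"z": 0,"ax": 0,"ay": 0,"az": 0,"fingers": 8}
    - {"x": 0,"y": 0,"z": 0,"ax": 0,"ay": 0,"az": 0,"fingers": 8}
    - {"x": 0,"y": 0,"z": 0,"ax": 0,"ay": 0,"az": 0,"fingers": 8}
    - {"x": 0,"y": 0,"z": 0,"ax": 0,"ay": 0,"az": 0,"fingers": 8}
    - {"x": 0,"y": 0,"z": 0,"ax": 0,"ay": 0,"az": 0,"fingers": 8}
    - {"x": 0,"y": 0,"z": 0,"ax": 0,"ay": 0,"az": 0,"fingers": 8}
    - {"x": 0,"y": 0,"z": 0,"ax": 0,"ay": 0,"az": 0,"fingers": 8}
  force: 40

```text
t: 24.25
eef_pos: [0.557, -0.0411, 0.1236]
tool_rot: [0.003, 0.995, 0.102, 0.001]
contact_force: [6.0, -8.8, 5.2]
gripper_width: 0.147
grasp_force: 41.0
```

```bash
python3 st.py; python3 trk.py w12
```

```text
t 24.25 along-y mm 16.5 z 0.1236 Fy -9.9 F [ 6.  -8.8  5.2] grip 0.147 41.0
plate score 0.99 px 78.7 moved mm 14.79
cap score 0.97 px 459.3 moved mm 20.91
fixedpost score 0.96 px 233.2 moved mm -1.26
jawside_block score 0.97 px 23.4 moved mm 4.2
compression change 6.12
```

```bash
python3 -c "
from station import bot
print(bot.hand_in())"
```

```text
the job is handed in; nothing more can be done
None
```

The job is handed in at about 24 s: the saddle pad hangs on the bar and the plate presses pad and block against the jaw. Its spring is pushed in about 5.5 mm of 12 by camera tracking, and the gripper still holds the trigger. I took no picture of the pad after the pumping.

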